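# Close the shipping carton and weight its flaps

### The arm

A 7-joint arm with a two-finger parallel gripper is mounted at the origin on the work surface. World frame = base frame: x ahead of the robot, y to its left, z up, the work surface at z = 0. Lengths are in m, angles in rad, forces in N, time in s.
With the tool pointing down it reaches from about 0.425 to 0.825 m from the base axis. Payload 3.6 kg.
Tool frame: the origin (TCP) lies between the finger pads; the fingertips stand 19 mm ahead of it and the grasp point (between the pads) is the TCP; y points along the fingers, x is the direction in which the jaws open and shut, and the axes are right-handed (so a half turn about y gives the same grasp; the last joint's range is limited). The gripper opens to 85 mm and grips with 20 to 120 N. Pads are 22 mm wide; open, the fingers measure 114 mm over their backs; the gripper's body (76 mm by 85 mm) begins 54 mm behind the grasp point. The pads swing forward as they close: fully open they stand 13 mm farther back than shut.
Start: joints at [-1.232, 0.615, -0.013, 1.423, 0.008, 1.103, -0.04], TCP at [0.232, 0.607, 0.25] pointing down, gripper open.
Joint ranges: [-3.12, 3.12], [-0.3, 2.06], [-1.34, 1.32], [0.26, 2.42], [-1.36, 4.5], [0.01, 1.98], [-2.84, 2.84]. Speed limits (rad/s): [2.79, 2.79, 3.14, 3.14, 3.14, 3.14, 3.14].

### API

Orientations are given as a unit quaternion [w, x, y, z].
In Python, from rig import state, capture, close_job gives the robot as it stands.
- The arm moves only by the shell command python3 -m handwheel 'ROWS'. ROWS is JSON, a list of rows, each a list of 7 numbers: the shift along the tool's x, y, z in cm, then the turn, a rotation vector about the tool's x, y, z in rad, then the opening, from -1 (shut) to 1 (fully open). A call has exactly 5 rows; each row is the pose to reach, as a shift and turn from the pose commanded when the call began, along the tool's axes at that moment; what a row does not reach only later rows make up. A row lasts 1/8 s, in which the tool goes at most 62.5 mm and 10.7 degrees, less where a joint would pass 70% of its speed; a pose out of reach is approached as far as the arm can. A call with a gripper value outside its range is refused whole. The fingers move at their own pace and stop on an object; the grip force is fixed at half the most. Time passes only in rows, so rows that repeat a pose let the fingers close, or fill a call up. It gives the time, the measured TCP pose, the force and the opening at its end, in the units of the state.
- state(): the state, without advancing time (a new reading comes with each control period).
- capture(name): name is "scene" or "top" or "wrist"; returns a dict with "pixels" (420x560x3 uint8, red, green, blue), "mtx" (3x3 intrinsics, pixels), "R" (3x3) and "t" (3): a world point X has camera coordinates R X + t. Camera axes: x right, y down, z forward; pixel columns grow to the right and rows downward; lengths in m; the calibration is good to about 2 mm. A picture is of the moment at which its call begins. There is no depth.
- close_job(): hands the job in, once; it reports no verdict.
The state is a dict: "clock": time; "joint_positions": joint angles; "qd": joint speeds; "effort": joint torques, N m; "tcp_pos": TCP position; "ee_rot": TCP orientation; "wrist_force": force on the tool from outside, world axes, zero at the start; "wrist_torque": the same for the moment, N m; "gripper_width": finger opening in m.
Only numpy, scipy, OpenCV 4.12 (cv2) and the standard library are available. Lean on these libraries where they do the work, as an engineer would, in place of code of your own. Each camera call takes 0.05 s, during which the arm holds its last target.

### The job

Take the wooden block out of the open carton and lay it down on its side on the table beside the carton, letting go of it. Then close the carton: fold both short flaps down flat first, and after them both long flaps down flat over them. Last, take the block again and leave it lying on the closed carton along the seam where the two long flaps meet, centred so that it rests on both, and do not disturb the jar, the cup or the tape roll.

Things in the scene. Friction and masses are not known exactly. Their poses are not given: they have to be found in the camera images.
- carton: Plain brown cardboard shipping carton, open on top, standing on the table; it does not shift. Outside 140 mm along its own x, 200 mm along its own y, walls 4 mm thick, rim about 88 mm above the table. Origin: centre of its underside, on the table. A flat paper-wrapped parcel fills its floor; the parcel's top is 18 mm above the table. At the start a wooden block stands on the parcel.
- block: Plain hardwood pressing block, a square bar 48 x 48 x 170 mm, about 0.33 kg, loose. Origin: centre of one 48 x 48 end face (the lower one at the start); its z axis runs along the 170 mm length, its x and y axes are normal to the long sides. At the start it stands on end in the carton and sticks out about 100 mm above the rim.
- block_mid (a point): Centre of the wooden block (85 mm from either end).
- jar: Bystander: white plastic paint jar, 84 mm across, 115 mm high. Origin: centre of its underside.
- cup: Bystander: plain aluminium cup, 76 mm across the rim, 100 mm high. Origin: centre of its underside.
- tape: Bystander: roll of clear packing tape lying flat, 104 mm across, 48 mm high. Origin: centre of its underside.
- short_left_flap (a joint): Angle of the short flap hinged on the carton's +y (short) wall: 0 = folded shut, level over the opening; 1.57 = standing straight up; more = leaning outward. It stays at the angle where it is left. Cardboard, 130 mm along the hinge, 67 mm from hinge to free edge, 4 mm thick; shut, its top face is 90 mm above the table.
- short_left_hinge (a point): Middle of the hinge line of the short flap hinged on the carton's +y (short) wall, 88 mm above the table (fixed to the carton; its axes are the carton's).
- short_left_edge (a point): Middle of the free edge of the short flap hinged on the carton's +y (short) wall (moves with the flap).
- short_right_flap (a joint): Angle of the short flap hinged on the carton's -y (short) wall: 0 = folded shut, level over the opening; 1.57 = standing straight up; more = leaning outward. It stays at the angle where it is left. Cardboard, 130 mm along the hinge, 67 mm from hinge to free edge, 4 mm thick; shut, its top face is 90 mm above the table.
- short_right_hinge (a point): Middle of the hinge line of the short flap hinged on the carton's -y (short) wall, 88 mm above the table (fixed to the carton; its axes are the carton's).
- short_right_edge (a point): Middle of the free edge of the short flap hinged on the carton's -y (short) wall (moves with the flap).
- long_far_flap (a joint): Angle of the long flap hinged on the carton's +x (long) wall: 0 = folded shut, level over the opening; 1.57 = standing straight up; more = leaning outward. It stays at the angle where it is left. Cardboard, 200 mm along the hinge, 67 mm from hinge to free edge, 4 mm thick; shut, its top face is 94 mm above the table.
- long_far_hinge (a point): Middle of the hinge line of the long flap hinged on the carton's +x (long) wall, 92 mm above the table (fixed to the carton; its axes are the carton's).
- long_far_edge (a point): Middle of the free edge of the long flap hinged on the carton's +x (long) wall (moves with the flap).
- long_near_flap (a joint): Angle of the long flap hinged on the carton's -x (long) wall: 0 = folded shut, level over the opening; 1.57 = standing straight up; more = leaning outward. It stays at the angle where it is left. Cardboard, 200 mm along the hinge, 67 mm from hinge to free edge, 4 mm thick; shut, its top face is 94 mm above the table.
- long_near_hinge (a point): Middle of the hinge line of the long flap hinged on the carton's -x (long) wall, 92 mm above the table (fixed to the carton; its axes are the carton's).
- long_near_edge (a point): Middle of the free edge of the long flap hinged on the carton's -x (long) wall (moves with the flap).
Not all that is in view belongs to the job. Of the things shaped like the carton, the brown one is meant. There is more than one size of the block; the one meant has the size given above.

How it is judged:
On the way, in this order (a step that is already met when the one before it is completed fails the run):
1. the block lies on its side on the table outside the carton, released (angle between block's own z axis and vertical between 1.45 and 1.69 rad and height (world z) of block_mid below 0.032 m and horizontal distance between block_mid and carton above 0.09 m and contact force between the fingers and block below 0.1 N and linear speed of block below 0.03 m/s), for 0.2 s.
2. both short flaps are folded down (within 0.15 rad of flat) while both long flaps are still open (over 0.8 rad) (value of joint each of short_left_flap, short_right_flap below 0.15 rad and value of joint each of long_far_flap, long_near_flap above 0.8 rad), for 0.2 s.
3. both long flaps are folded down too (all four within 0.15 rad of flat) (value of joint each of short_left_flap, short_right_flap, long_far_flap, long_near_flap below 0.15 rad), for 0.2 s.
At the end, for the whole second after the job is handed in: All four flaps are within 0.15 rad of flat, and the block lies at rest on top of the long flaps, its length along the seam (within 0.2 rad), its centre within 14 mm of the seam line and within 35 mm of the middle of the carton along the seam (all of step 3 and angle between block's own z axis and vertical between 1.45 and 1.69 rad and z of block_mid in the frame of carton between 0.108 and 0.128 m and x of block_mid in the frame of carton between -0.014 and 0.014 m and y of block_mid in the frame of carton between -0.035 and 0.035 m and angle between the z axis of block and the y axis of carton, either way round below 0.2 rad and linear speed of block below 0.02 m/s); the robot touches nothing.
It fails at once if the jar is disturbed (moved over 30 mm) (distance of jar from where it was at the start of the episode above 0.03 m).
It fails at once if the cup is disturbed (moved over 30 mm) (distance of cup from where it was at the start of the episode above 0.03 m).
It fails at once if the tape roll is disturbed (moved over 30 mm) (distance of tape from where it was at the start of the episode above 0.03 m).
It also fails if it takes over 72 s, if anything falls off the work surface, if the arm or the gripper's body presses on something with over 40 N, if the wrist force passes 120 N, or if a joint passes its speed limit or range.

## Working session

There is one attempt and no reset: what is moved stays moved. The work goes in short steps, Python scripts to look and compute and a shell command to move; the robot and the scene stay as the last step left them, time stands still between calls to the robot, and variables do not carry over. Pictures are saved under pics/ and viewed, and the job is handed in when it is done.

```bash
ls; mkdir -p pics; python3 - <<'E'
from rig import state,capture
import cv2
s=state();print(s)
for n in ["scene","top","wrist"]:
    c=capture(n);cv2.imwrite(f"pics/{n}0.png",c["pixels"][:,:,::-1]);print(n,c["mtx"].tolist(),c["R"].tolist(),c["t"].tolist())
E
```

```text
pics
{'clock': 0.0, 'joint_positions': array([-1.23149419,  0.61588848, -0.01259684,  1.42492125,  0.00810198,
        1.10339705, -0.0403779 ]), 'qd': array([-0.00084597,  0.00074023,  0.00128915,  0.00032065, -0.00090301,
        0.00091253, -0.00116733]), 'effort': array([ 1.27195913e-04, -4.69213128e+01,  2.59027518e-01, -1.71036083e+01,
        9.87517851e-03,  9.73567221e-03,  1.89075541e-05]), 'tcp_pos': array([0.23224611, 0.60631723, 0.24915068]), 'ee_rot': array([-0.58205809,  0.5831146 ,  0.40000311, -0.40147634]), 'wrist_force': array([-0.66183233,  0.29572601, -0.07499764]), 'wrist_torque': array([-0.0144962 ,  0.00368365,  0.04242049]), 'gripper_width': 0.0858515106047737}
scene [[454.2680123503837, 0.0, 277.5925519542064], [0.0, 454.2680123503837, 204.48203220326954], [0.0, 0.0, 1.0]] [[-0.41250774616482183, 0.9107384073506681, -0.01982202639458301], [0.5085862626927625, 0.21219618092744413, -0.834453590201406], [-0.7557627754489019, -0.3542997800961441, -0.5507216112243978]] [0.370120328032696, -0.18861715540569488, 1.3776280785367756]
top [[436.8768874122391, 0.0, 280.1381469655669], [0.0, 436.8768874122391, 205.75266184023323], [0.0, 0.0, 1.0]] [[0.02059801082126419, -0.9997404568969123, 0.00973348826272043], [-0.9954424645938053, -0.021414212346292774, -0.09292863494638597], [0.0931129509446343, -0.007774982517106344, -0.995625194545237]] [-0.18023200576378973, 0.5734664902194425, 1.0502402129665667]
wrist [[358.68311975419795, 0.0, 282.1813335970716], [0.0, 358.68311975419795, 211.3825365988792], [0.0, 0.0, 1.0]] [[0.35813267386804604, 0.9336695154547667, -0.0014912473262111497], [0.8914572669060763, -0.34146539500067474, 0.2978343924018592], [0.27756968348232003, -0.10799361058644771, -0.9546163893858259]] [-0.6501199154551974, -0.03918362142134589, 0.37994815672969906]
```

View pics/scene0.png

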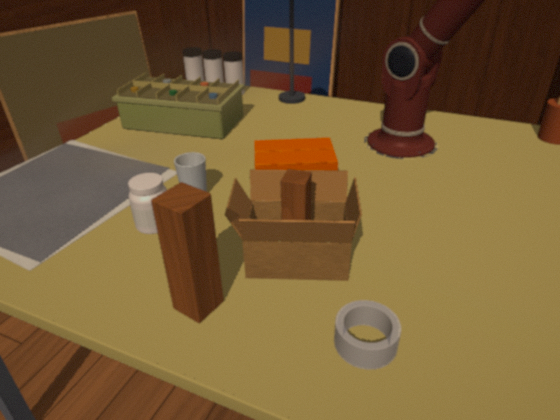

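View pics/top0.png

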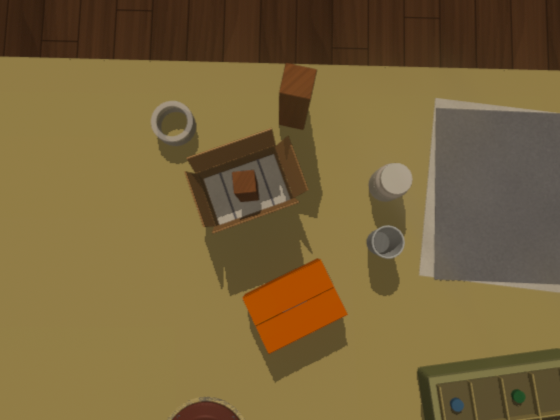

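View pics/wrist0.png

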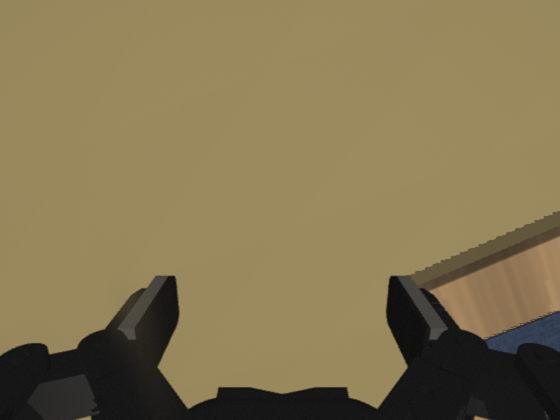

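The top view shows two wooden blocks: one in the carton at (245,185), and a free-standing larger one at (297,97). Two boxes: brown, open at (245,185), and orange, shut at (295,305). I choose the brown carton and the block inside it, and check them in a close crop.

```bash
python3 - <<'E'
import cv2
a=cv2.imread("pics/top0.png")[120:245,175:325];cv2.imwrite("pics/topcrop.png",cv2.resize(a,None,fx=5,fy=4.8,interpolation=cv2.INTER_CUBIC)[:600])
a=cv2.imread("pics/scene0.png")[160:285,220:370];cv2.imwrite("pics/scenecrop.png",cv2.resize(a,None,fx=5,fy=4.8,interpolation=cv2.INTER_CUBIC)[:600])
E
```

```text
(no output)
```

View pics/topcrop.png

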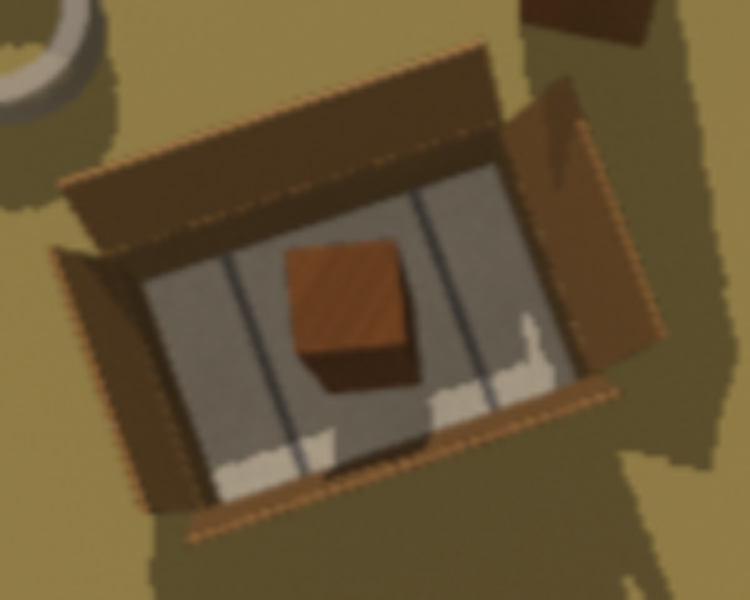

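View pics/scenecrop.png

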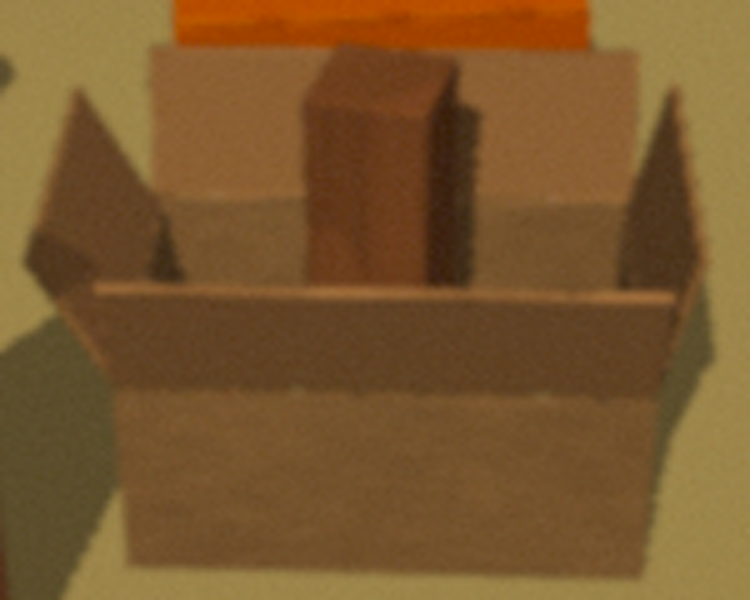

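```bash
cat > cam.py <<'E'
import numpy as np
from rig import state,capture
def proj(c,X):
    X=np.atleast_2d(X);p=(c["R"]@X.T).T+c["t"];q=(c["mtx"]@p.T).T;return q[:,:2]/q[:,2:]
def ray(c,uv,z):
    d=np.array(c["R"]).T@np.linalg.solve(c["mtx"],[uv[0],uv[1],1.]);o=-np.array(c["R"]).T@c["t"]
    return o+d*(z-o[2])/d[2]
E
python3 - <<'E'
from cam import *
from scipy.optimize import least_squares
T=capture("top");S=capture("scene")
P=lambda c,x,y:( (T,175+(x+.5)/5-.5,120+(y+.5)/4.8-.5) if c=='T' else (S,220+(x+.5)/5-.5,160+(y+.5)/4.8-.5))
# carton obs: (cam, x,y, fn(angles)->local)
L=.067
def loc(k,a):
    t,i=k[0],k[1:]
    if t=='p': return np.array(i,float)
    side,s,h=i   # flap edge
    th=a[side]; 
    if side==0: return np.array([.07-L*np.cos(th),s*.1,.092+L*np.sin(th)])
    if side==1: return np.array([-.07+L*np.cos(th),s*.1,.092+L*np.sin(th)])
    if side==2: return np.array([s*.065,.1-L*np.cos(th),.088+L*np.sin(th)])
    if side==3: return np.array([s*.065,-.1+L*np.cos(th),.088+L*np.sin(th)])
obs=[('T',140,282,('p',.066,.096,.018)),('T',493,162,('p',.066,-.096,.018)),
('T',60,185,('f',0,1,0)),('T',483,43,('f',0,-1,0)),('T',188,537,('f',1,1,0)),('T',617,390,('f',1,-1,0)),
('T',52,248,('f',2,1,0)),('T',145,512,('f',2,-1,0)),('T',570,78,('f',3,1,0)),('T',663,335,('f',3,-1,0)),
('S',128,566,('p',.07,-.1,0)),('S',640,577,('p',.07,.1,0)),('S',112,390,('p',.07,-.1,.092)),('S',660,400,('p',.07,.1,.092)),
('S',93,288,('f',0,-1,0)),('S',673,297,('f',0,1,0)),('S',152,47,('f',1,-1,0)),('S',637,50,('f',1,1,0)),
('S',677,87,('f',2,-1,0)),('S',707,258,('f',2,1,0)),('S',78,88,('f',3,-1,0)),('S',25,262,('f',3,1,0))]
def res(p):
    c,s=np.cos(p[2]),np.sin(p[2]);R=np.array([[c,-s,0],[s,c,0],[0,0,1]]);r=[]
    for o in obs:
        cam,u,v=P(*o[:3]);X=R@loc(o[3],p[3:])+[p[0],p[1],0];r.append(proj(cam,X)[0]-[u,v])
    return np.concatenate(r)
f=least_squares(res,[.55,-.08,-.3,1.9,1.6,1.9,1.9],loss='soft_l1')
print("carton",f.x.round(4));print(np.round(f.fun.reshape(-1,2),1).tolist())
bo=[('T',286,250,(1,1,.188)),('T',395,240,(1,-1,.188)),('T',408,345,(-1,-1,.188)),('T',297,352,(-1,1,.188)),('T',418,385,(-1,-1,.018)),
('S',345,45,(-1,-1,.188)),('S',457,62,(-1,1,.188)),('S',430,105,(1,1,.188)),('S',305,98,(1,-1,.188))]
def rb(p):
    c,s=np.cos(p[2]),np.sin(p[2]);r=[]
    for o in bo:
        cam,u,v=P(*o[:3]);a,b,z=o[3];a*=.024;b*=.024
        r.append(proj(cam,[p[0]+c*a-s*b,p[1]+s*a+c*b,z])[0]-[u,v])
    return np.concatenate(r)
g=least_squares(rb,[.55,-.08,0],loss='soft_l1');print("block",g.x.round(4),np.round(g.fun.reshape(-1,2),1).tolist())
for n,uv,z in [("jar top",(395,180),.115),("cup top",(388,242),.1),("tape top",(173,122),.048),("tall base",(294,128),0),("tall top",(297,80),.2),("orange",(295,300),.08),("base edge",(205,405),0)]:
    print(n,ray(T,uv,z).round(3))
s=state();print(s['clock'],s['tcp_pos'])
from scipy.spatial.transform import Rotation as Ro
q=s['ee_rot'];print(Ro.from_quat([q[1],q[2],q[3],q[0]]).as_matrix().round(3))
E
```

```text
carton [ 0.6158 -0.0837  0.3666  1.8935  1.7325  1.7597  2.0103]
[[-1.0, -0.2], [0.7, -0.7], [-1.1, 0.1], [0.3, -0.4], [-1.3, 0.7], [0.2, 0.1], [-1.0, 0.2], [-0.3, 1.1], [-1.1, -0.2], [0.5, 0.9], [-0.3, 0.4], [0.1, 0.7], [-0.1, -0.1], [-0.6, 0.1], [-0.1, -0.3], [0.4, -0.1], [-1.0, 0.2], [0.6, 0.7], [-0.6, -1.2], [-0.5, 0.3], [-0.8, -0.6], [-0.2, -0.5]]
block [ 0.6116 -0.0881  0.1232] [[-1.0, -0.2], [-0.1, -0.4], [-0.5, 0.2], [-1.0, 1.0], [0.6, 0.4], [-1.5, -0.8], [0.5, -1.1], [-0.4, 2.6], [-0.9, 0.4]]
jar top [ 0.634 -0.429  0.115]
cup top [ 0.492 -0.416  0.1  ]
tape top [0.776 0.1   0.048]
tall base [ 0.781 -0.2    0.   ]
tall top [ 0.831 -0.197  0.2  ]
orange [ 0.355 -0.206  0.08 ]
base edge [0.091 0.004 0.   ]
0.25 [0.2323616  0.60671257 0.24974107]
[[ 0.358 -0.    -0.934]
 [ 0.934 -0.001  0.358]
 [-0.001 -1.     0.   ]]
```

```bash
cat > plan.py <<'E'
import sys
from cam import *
from scipy.spatial.transform import Rotation as Ro
def Rt(a_deg,tilt=0.):
    a=np.radians(a_deg);c,s=np.cos(a),np.sin(a)
    return np.array([[c,0,-s],[s,0,c],[0,-1,0]])@Ro.from_rotvec([tilt,0,0]).as_matrix()
C0=np.array([.6158,-.0837]);YAW=.3666
def loc(x,y):
    c,s=np.cos(YAW),np.sin(YAW);return C0+[c*x-s*y,s*x+c*y]
def now():
    s=state();q=s['ee_rot'];return s,np.array(s['tcp_pos']),Ro.from_quat([q[1],q[2],q[3],q[0]]).as_matrix()
def goto(steps):
    """steps: list of (name,pos,a_deg,tilt); each from the previous target"""
    s,p,R=now();print('t',round(s['clock'],2),'p',p.round(4),'F',np.round(s['wrist_force'],1),'w',round(s['gripper_width'],4))
    for n,pos,a,t in steps:
        pos=np.array(pos,float);R2=Rt(a,t);d=R.T@(pos-p)*100;rv=Ro.from_matrix(R.T@R2).as_rotvec()
        print(n,'cm',d.round(2),'rv',rv.round(3),'rows',round(max(np.linalg.norm(d)/6.25,np.linalg.norm(rv)/.1867),1));p,R=pos,R2
E
python3 - <<'E'
from plan import *
b=np.array([.6116,-.0881]);u=np.array([np.cos(.1232),np.sin(.1232)])
pre=np.append(b-.766*0-u*.643*.10,.166+.766*.10)
goto([("pre",pre,97.06,-.70),("in",np.append(b,.166),97.06,-.70),("up",np.append(b,.35),97.06,-.70)])
E
```

```text
t 0.25 p [0.2324 0.6067 0.2497] F [ 0.1 -0.2  0.4] w 0.0853
pre cm [-54.34   0.78 -54.59] rv [-0.686 -0.468 -0.172] rows 12.3
in cm [-0.   10.    0.02] rv [0. 0. 0.] rows 1.6
up cm [  0.   -14.07 -11.85] rv [0. 0. 0.] rows 2.9
```

```bash
python3 -m handwheel '[[-4.4,-1,-4.4,0,-0.04,0,1],[-8.8,-2,-8.8,0,-0.08,0,1],[-13.2,-3,-13.2,0,-0.12,0,1],[-17.6,-3,-17.6,0,-0.16,0,1],[-22,-3,-22,0,-0.2,0,1]]'
python3 - <<'E'
from plan import *
b=np.array([.6116,-.0881]);u=np.array([np.cos(.1232),np.sin(.1232)])
pre=np.append(b-.766*0-u*.643*.10,.166+.766*.10)
print(state()['joint_positions'].round(2))
goto([("pre",pre,97.06,-.70)])
E
```

```text
clock: 0.88
tcp_pos: [0.3596, 0.3219, 0.2807]
ee_rot: [-0.539, 0.539, 0.458, -0.457]
wrist_force: [1.5, 0.1, 0.1]
gripper_width: 0.0853
[-0.75  0.32 -0.03  1.85  0.01  0.97  0.62]
t 0.88 p [0.3596 0.3219 0.2807] F [1.5 0.1 0.1] w 0.0853
pre cm [-38.14   3.8  -25.4 ] rv [-0.694 -0.276 -0.1  ] rows 7.4
```

```bash
python3 -m handwheel '[[-5.1,0,-3.4,-0.08,-0.04,-0.01,1],[-10.2,0,-6.8,-0.16,-0.08,-0.02,1],[-15.3,0,-10.2,-0.26,-0.12,-0.03,1],[-20.4,0,-13.6,-0.36,-0.16,-0.05,1],[-25.5,0,-17,-0.46,-0.2,-0.07,1]]'
python3 - <<'E'
from plan import *
b=np.array([.6116,-.0881]);u=np.array([np.cos(.1232),np.sin(.1232)])
pre=np.append(b-.766*0-u*.643*.10,.166+.766*.10)
print(state()['joint_positions'].round(2))
goto([("pre",pre,97.06,-.70)])
E
```

```text
clock: 1.5
tcp_pos: [0.4846, 0.0441, 0.281]
ee_rot: [-0.369, 0.584, 0.619, -0.373]
wrist_force: [1.9, 1.8, -0.7]
gripper_width: 0.0849
[-0.2   0.17  0.05  2.18  0.06  0.33  1.41]
t 1.5 p [0.4846 0.0441 0.281 ] F [ 1.9  1.8 -0.7] w 0.0849
pre cm [-14.36   5.71  -3.48] rv [-0.232 -0.077 -0.025] rows 2.5
```

```bash
python3 -m handwheel '[[-4.8,1.5,-1.2,-0.08,-0.03,-0.01,1],[-9.6,3.5,-2.4,-0.16,-0.06,-0.02,1],[-14.4,5.7,-3.5,-0.232,-0.077,-0.025,1],[-14.4,5.7,-3.5,-0.232,-0.077,-0.025,1],[-14.4,5.7,-3.5,-0.232,-0.077,-0.025,1]]'
python3 - <<'E'
from plan import *
import cv2
b=np.array([.6116,-.0881]);u=np.array([np.cos(.1232),np.sin(.1232)])
print(state()['joint_positions'].round(2))
goto([("in",np.append(b,.166),97.06,-.70)])
cv2.imwrite("pics/w1.png",capture("wrist")["pixels"][:,:,::-1])
E
```

```text
clock: 2.12
tcp_pos: [0.5489, -0.0966, 0.2538]
ee_rot: [-0.291, 0.596, 0.675, -0.322]
wrist_force: [0.8, 0.5, 0.1]
gripper_width: 0.0856
[ 0.7   0.36 -0.59  2.18 -0.82  0.02  2.71]
t 2.12 p [ 0.5489 -0.0966  0.2538] F [0.8 0.5 0.1] w 0.0856
in cm [1.000e-02 1.081e+01 5.100e-01] rv [-0.028 -0.008  0.006] rows 1.7
```

View pics/w1.png

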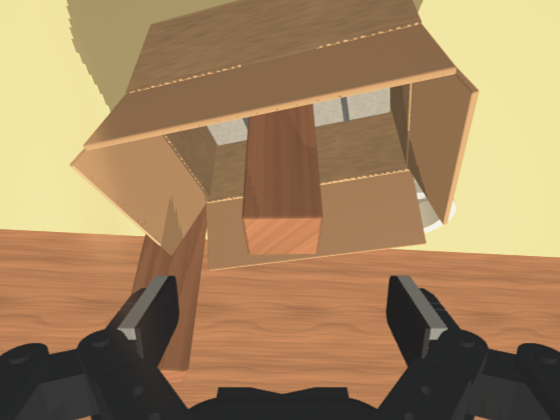

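```bash
python3 -m handwheel '[[0,-1,0,0.12,0,0,1],[0,-1.5,0,0.24,0,0,1],[0,-1.5,0,0.34,0,0,1],[0,-1.5,0,0.34,0,0,1],[0,-1.5,0,0.34,0,0,1]]'
python3 - <<'E'
from plan import *
b=np.array([.6116,-.0881])
print(state()['joint_positions'].round(2))
goto([("in",np.append(b,.166),97.06,-.35)])
E
```

```text
clock: 2.8
tcp_pos: [0.5405, -0.0926, 0.2669]
ee_rot: [-0.385, 0.536, 0.613, -0.434]
wrist_force: [-0.5, 0.3, -0.2]
gripper_width: 0.0854
[-0.04  0.33  0.31  1.95 -0.4   0.6   2.24]
t 2.8 p [ 0.5405 -0.0926  0.2669] F [-0.5  0.3 -0.2] w 0.0854
in cm [-0.55 11.86 -3.42] rv [-0.017  0.003  0.009] rows 2.0
```

```bash
python3 -m handwheel '[[-0.3,3.5,-2.5,0,0,0,1],[-0.5,7.5,-3.4,-0.01,0,0,1],[-0.55,11.8,-3.4,-0.017,0,0.01,1],[-0.55,11.8,-3.4,-0.017,0,0.01,1],[-0.55,11.8,-3.4,-0.017,0,0.01,1]]'
python3 - <<'E'
from plan import *
import cv2
b=np.array([.6116,-.0881])
print(state()['joint_positions'].round(2))
goto([("in",np.append(b,.166),97.06,-.35)])
cv2.imwrite("pics/w2.png",capture("wrist")["pixels"][:,:,::-1])
E
```

```text
clock: 3.42
tcp_pos: [0.6097, -0.0907, 0.1665]
ee_rot: [-0.38, 0.543, 0.613, -0.429]
wrist_force: [0.3, -0.4, 0.8]
gripper_width: 0.0856
[ 0.03  0.56  0.19  1.91 -0.54  0.39  2.34]
t 3.42 p [ 0.6097 -0.0907  0.1665] F [ 0.3 -0.4  0.8] w 0.0856
in cm [ 0.24  0.13 -0.19] rv [-0.001 -0.002 -0.001] rows 0.1
```

View pics/w2.png

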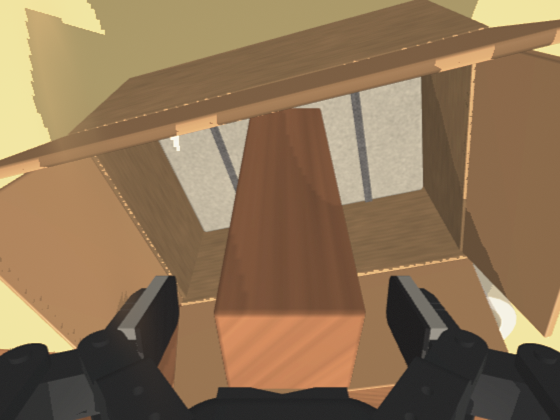

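The block's near top edge spans (215..363, 312), midway between the pads at 178 and 388. Closing.

```bash
python3 -m handwheel '[[0.15,0,0,0,0,0,-1],[0.15,0,0,0,0,0,-1],[0.15,0,0,0,0,0,-1],[0.15,0,0,0,0,0,-1],[0.15,0,0,0,0,0,-1]]'
python3 -m handwheel '[[0,-1.5,-0.5,0,0,0,-1],[0,-3.5,-1.3,0,0,0,-1],[0,-6,-2.2,0,0,0,-1],[0,-9,-3.3,0,0,0,-1],[0,-12,-4.4,0,0,0,-1]]'
python3 - <<'E'
from plan import *
import cv2
print(state()['joint_positions'].round(2))
goto([])
cv2.imwrite("pics/s3.png",capture("scene")["pixels"][:,:,::-1])
E
```

```text
clock: 4.1
tcp_pos: [0.6106, -0.0885, 0.1669]
ee_rot: [-0.379, 0.543, 0.614, -0.429]
wrist_force: [-2.0, 0.1, 6.1]
gripper_width: 0.0475
clock: 4.72
tcp_pos: [0.6086, -0.0877, 0.2922]
ee_rot: [-0.382, 0.541, 0.613, -0.431]
wrist_force: [0.9, 0.4, -2.9]
gripper_width: 0.0475
[-0.1   0.41  0.36  1.76 -0.39  0.71  2.17]
t 4.72 p [ 0.6086 -0.0877  0.2922] F [ 0.9  0.4 -2.9] w 0.0475
```

View pics/s3.png

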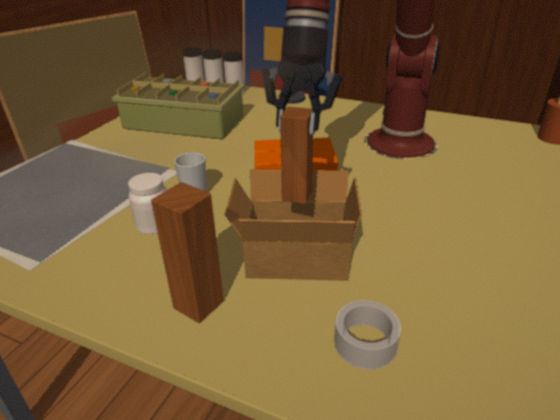

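```bash
python3 - <<'E'
from plan import *
goto([("A",(.60,-.07,.35),100,-.2),("B",(.56,.21,.30),111,.3),("C",(.56,.213,.12),111,.8)])
s,p,R=now();print(p, [ (R.T@(np.array(q)-p)*100).round(1).tolist() for q in [(.60,-.07,.345),(.58,.05,.35),(.565,.17,.33)]])
E
```

```text
t 4.78 p [ 0.6114 -0.0885  0.2979] F [ 1.  -1.6  1.3] w 0.0473
A cm [ 1.97 -5.21 -0.96] rv [ 0.154 -0.049 -0.016] rows 0.9
B cm [28.27  5.08  0.09] rv [ 0.498 -0.194  0.01 ] rows 4.6
C cm [ 0.28 17.16 -5.42] rv [ 0.5 -0.   0. ] rows 2.9
[ 0.61140855 -0.0885056   0.29785973] [[2.0, -4.7, -0.8], [14.1, -5.4, -0.5], [26.2, -3.5, 0.2]]
```

```bash
python3 -m handwheel '[[0.5,-4.5,-0.8,0.03,0,0,-1],[4.5,-5.6,-0.8,0.08,-0.01,0,-1],[10,-5.6,-0.6,0.15,-0.06,0,-1],[15,-5.5,-0.5,0.25,-0.12,-0.02,-1],[20,-5,-0.3,0.35,-0.18,-0.04,-1]]'
python3 - <<'E'
from plan import *
print(state()['joint_positions'].round(2))
goto([("B",(.56,.21,.27),111,.4),("C",(.56,.213,.12),111,.8)])
E
```

```text
clock: 5.4
tcp_pos: [0.5706, 0.1102, 0.3401]
ee_rot: [-0.421, 0.413, 0.571, -0.571]
wrist_force: [1.1, -0.3, -2.8]
gripper_width: 0.047
[-0.46  0.45  0.37  1.49 -0.18  1.24  1.82]
t 5.4 p [0.5706 0.1102 0.3401] F [ 1.1 -0.3 -2.8] w 0.047
B cm [ 9.76  7.09 -2.06] rv [ 0.394 -0.055  0.021] rows 2.1
C cm [ 0.28 13.77 -5.94] rv [ 0.4  0.  -0. ] rows 2.4
```

```bash
python3 -m handwheel '[[4,1,-0.5,0.12,-0.02,0,-1],[8,3,-1.2,0.25,-0.04,0.01,-1],[9.8,6,-2,0.38,-0.055,0.02,-1],[9.8,7.5,-2.3,0.5,-0.055,0.02,-1],[9.8,8.5,-2.3,0.6,-0.055,0.02,-1]]'
python3 - <<'E'
from plan import *
print(state()['joint_positions'].round(2))
goto([("C",(.56,.213,.13),111,.9)])
E
```

```text
clock: 6.02
tcp_pos: [0.5636, 0.2103, 0.2532]
ee_rot: [0.504, -0.26, -0.383, 0.729]
wrist_force: [0.3, 0.4, -4.2]
gripper_width: 0.0475
[-0.52  0.87  0.31  1.07 -0.17  1.84  1.71]
t 6.03 p [0.5636 0.2103 0.2532] F [ 0.3  0.4 -4.2] w 0.0475
C cm [ 0.3  10.26 -6.83] rv [0.293 0.004 0.006] rows 2.0
```

```bash
python3 - <<'E'
from plan import *
goto([("C",(.52,.195,.13),111,.6)])
E
python3 -m handwheel '[[0.2,2.5,0,0,0,0,-1],[0.3,5,-0.3,0.02,0,0,-1],[0.3,7,-0.7,0.05,0,0,-1],[0.3,9,-0.9,0.1,0,0,-1],[0.3,10,-1.2,0.15,0,0,-1]]'
python3 - <<'E'
from plan import *
print(state()['joint_positions'].round(2))
goto([("C",(.52,.195,.10),111,.8)])
E
```

```text
t 6.03 p [0.5636 0.2103 0.2532] F [ 0.3  0.4 -4.2] w 0.0475
C cm [ 0.05 12.76 -3.23] rv [-0.007  0.003  0.006] rows 2.1
clock: 6.65
tcp_pos: [0.5182, 0.196, 0.1664]
ee_rot: [0.522, -0.223, -0.328, 0.755]
wrist_force: [0.0, 0.8, -3.6]
gripper_width: 0.0474
[-0.53  0.95  0.29  1.24 -0.17  1.74  1.72]
t 6.65 p [0.5182 0.196  0.1664] F [ 0.   0.8 -3.6] w 0.0474
C cm [-0.2   4.74 -4.65] rv [0.044 0.002 0.006] rows 1.1
```

```bash
python3 -m handwheel '[[0,2,-2,0.04,0,0,-1],[-0.1,4,-3.5,0.08,0,0,-1],[-0.2,4.7,-4.6,0.14,0,0,-1],[-0.2,5,-5,0.2,0,0,-1],[-0.2,5,-5,0.24,0,0,-1]]'
python3 - <<'E'
from plan import *
import cv2
print(state()['joint_positions'].round(2))
goto([("C",(.52,.195,.07),111,1.0)])
s,p,R=now();print(R.round(3))
cv2.imwrite("pics/s4.png",capture("scene")["pixels"][:,:,::-1])
E
```

```text
clock: 7.28
tcp_pos: [0.522, 0.1955, 0.0953]
ee_rot: [0.545, -0.159, -0.236, 0.789]
wrist_force: [0.4, 0.5, -3.6]
gripper_width: 0.0474
[-0.5   1.17  0.27  1.08 -0.17  1.92  1.72]
t 7.28 p [0.522  0.1955 0.0953] F [ 0.4  0.5 -3.6] w 0.0474
C cm [ 0.01  1.55 -2.01] rv [0.006 0.003 0.005] rows 0.4
[[-0.356 -0.784 -0.508]
 [ 0.934 -0.296 -0.199]
 [ 0.006 -0.546  0.838]]
```

View pics/s4.png

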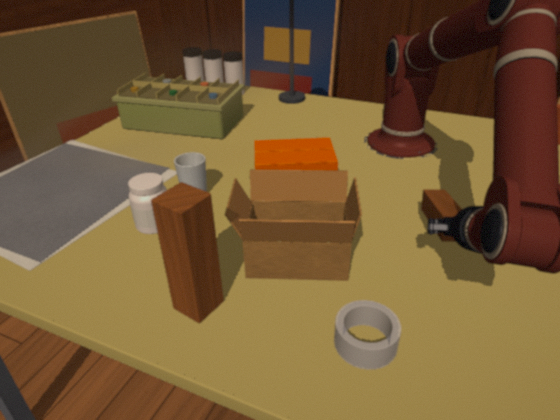

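```bash
python3 -m handwheel '[[0,0.8,-1.2,0,0,0,-1],[0,1.6,-2.5,0,0,0,-1],[0,2.2,-3.4,0,0,0,-1],[0,2.7,-4.2,0,0,0,-1],[0,3,-4.6,0,0,0,-1]]'
python3 - <<'E'
from plan import *
goto([])
E
```

```text
clock: 7.95
tcp_pos: [0.5219, 0.1958, 0.0443]
ee_rot: [0.545, -0.16, -0.236, 0.789]
wrist_force: [3.8, 0.7, 4.0]
gripper_width: 0.0476
t 7.95 p [0.5219 0.1958 0.0443] F [3.8 0.7 4. ] w 0.0476
```

```bash
python3 -m handwheel '[[0,0.3,-0.4,0,0,0,-1],[0,0.6,-0.9,0,0,0,-1],[0,0.8,-1.2,0,0,0,-1],[0,0.8,-1.3,0,0,0,-1],[0,0.8,-1.3,0,0,0,-1]]'
python3 -m handwheel '[[0,0,0,0,0,0,0],[0,0,0,0,0,0,1],[0,0,0,0,0,0,1],[0,0,0,0,0,0,1],[0,0,0,0,0,0,1]]'
python3 - <<'E'
from plan import *
import cv2
goto([])
cv2.imwrite("pics/s5.png",capture("scene")["pixels"][:,:,::-1])
cv2.imwrite("pics/w5.png",capture("wrist")["pixels"][:,:,::-1])
E
```

```text
clock: 8.57
tcp_pos: [0.5218, 0.1959, 0.0282]
ee_rot: [0.545, -0.16, -0.236, 0.789]
wrist_force: [3.1, 3.1, 5.6]
gripper_width: 0.0473
clock: 9.2
tcp_pos: [0.5218, 0.196, 0.0267]
ee_rot: [0.545, -0.16, -0.237, 0.789]
wrist_force: [0.8, -0.7, 0.6]
gripper_width: 0.0853
t 9.2 p [0.5218 0.196  0.0267] F [ 0.8 -0.7  0.6] w 0.0853
```

View pics/s5.png

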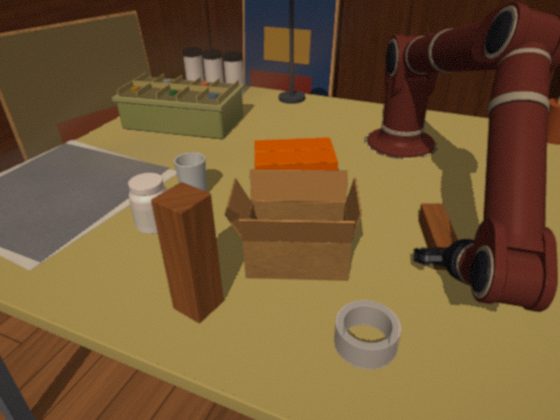

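View pics/w5.png

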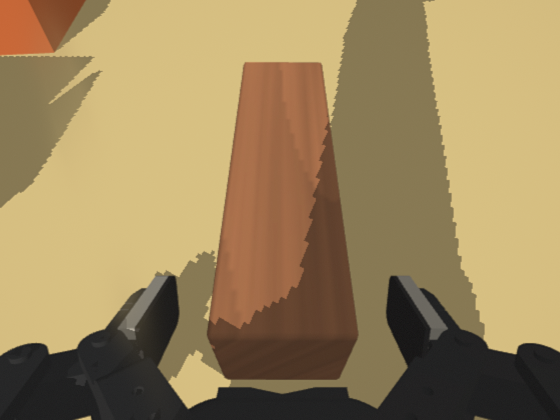

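The scene view shows the block flat on the table at about (438,225). The wrist view shows its upper face from (244,62) to (358,338), with both pads clear of it. Retreating and setting up for the short flaps.

```bash
python3 -m handwheel '[[0,-2.5,0,0,0,0,1],[0,-5,0,0,0,0,0],[0,-8,-0.5,-0.1,0,0,-1],[0,-10,2,-0.25,0,0,-1],[0,-11,5,-0.42,0,0,-1]]'
python3 - <<'E'
from plan import *
W=capture("top")
w=capture("wrist")
import cv2;cv2.imwrite("pics/t6.png",W["pixels"][:,:,::-1])
h=np.append(loc(-.005,.19),.22)
goto([("H",h,111,0),("S",np.append(loc(-.005,.17),.144),111,0)])
E
```

```text
clock: 9.93
tcp_pos: [0.5835, 0.2187, 0.1283]
ee_rot: [0.498, -0.271, -0.398, 0.721]
wrist_force: [0.4, -0.0, 0.7]
gripper_width: 0.0122
t 10.03 p [0.5823 0.2177 0.1366] F [ 0.5 -0.3  0.4] w 0.0002
H cm [-10.33  -2.76  11.36] rv [-0.563 -0.002  0.006] rows 3.0
S cm [-2.   7.6 -0. ] rv [0. 0. 0.] rows 1.3
```

View pics/t6.png

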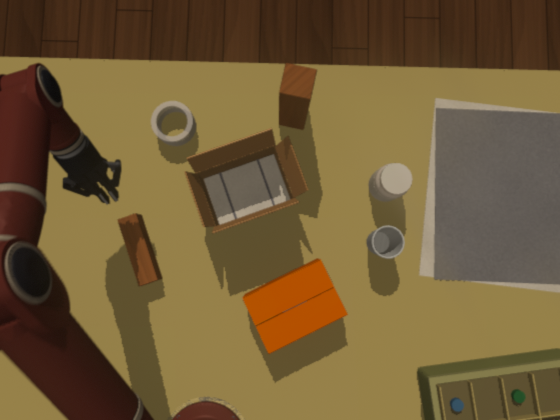

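```bash
python3 -m handwheel '[[-2,-2,2,-0.15,0,0,-1],[-5,-3.5,5,-0.3,0,0,-1],[-8,-4,8,-0.45,0,0,-1],[-10.3,-2.8,11.4,-0.563,0,0,-1],[-10.3,-2.8,11.4,-0.563,0,0,-1]]'
python3 - <<'E'
from plan import *
print(state()['joint_positions'].round(2))
goto([("S",np.append(loc(-.005,.17),.144),111,0),("in",np.append(loc(-.005,.07),.144),111,0),("dn",np.append(loc(-.005,.045),.109),111,0)])
E
```

```text
clock: 10.65
tcp_pos: [0.5387, 0.0875, 0.2139]
ee_rot: [0.408, -0.399, -0.577, 0.584]
wrist_force: [0.3, 0.0, 0.7]
gripper_width: -0.0001
[-0.27  0.5   0.11  1.77 -0.07  0.89  1.79]
t 10.65 p [0.5387 0.0875 0.2139] F [0.3 0.  0.7] w -0.0001
S cm [-1.77  6.97 -0.68] rv [-0.016 -0.01   0.005] rows 1.2
in cm [-10.   0.  -0.] rv [0. 0. 0.] rows 1.6
dn cm [-2.5  3.5 -0. ] rv [0. 0. 0.] rows 0.7
```

```bash
python3 -m handwheel '[[-1,3.5,-0.6,-0.016,-0.01,0,-1],[-1.8,7,-0.6,-0.016,-0.01,0,-1],[-4.3,7,-0.6,-0.016,-0.01,0,-1],[-6.8,7,-0.6,-0.016,-0.01,0,-1],[-9.3,7,-0.6,-0.016,-0.01,0,-1]]'
python3 -m handwheel '[[-2,0,0,0,0,0,-1],[-3.5,0.8,0,0,0,0,-1],[-4.5,2,0,0,0,0,-1],[-5,3.2,0,0,0,0,-1],[-5,3.6,0,0,0,0,-1]]'
python3 - <<'E'
from plan import *
import cv2
goto([("x",np.append(loc(-.005,.045),.109),111,0)])
cv2.imwrite("pics/s7.png",capture("scene")["pixels"][:,:,::-1])
E
```

```text
clock: 11.28
tcp_pos: [0.5825, 0.0092, 0.1423]
ee_rot: [-0.399, 0.397, 0.588, -0.581]
wrist_force: [-0.1, 1.8, -0.8]
gripper_width: 0.0003
clock: 11.9
tcp_pos: [0.6005, -0.0383, 0.1084]
ee_rot: [-0.398, 0.398, 0.587, -0.581]
wrist_force: [-6.7, -0.4, 27.0]
gripper_width: 0.0001
t 11.9 p [ 0.6005 -0.0383  0.1084] F [-6.7 -0.4 27. ] w 0.0001
x cm [-0.28 -0.06  0.71] rv [0.007 0.007 0.005] rows 0.1
```

View pics/s7.png

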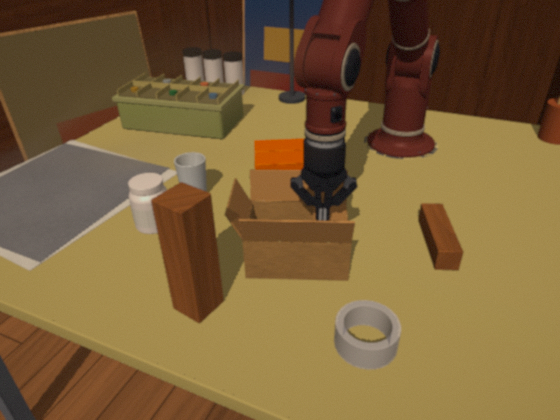

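```bash
python3 - <<'E'
from plan import *
z=.22
goto([("up",np.append(loc(-.01,.02),z),111,0),("H",np.append(loc(-.015,-.175),.22),111,0),("S",np.append(loc(-.015,-.17),.144),111,0)])
E
python3 -m handwheel '[[-0.5,-5,0.3,0,0,0,-1],[-2.5,-11,0.8,0,0,0,-1],[-8.7,-11.2,1.5,0,0,0,-1],[-14.9,-11.2,1.7,0,0,0,-1],[-21,-11.2,1.7,0,0,0,-1]]'
python3 - <<'E'
from plan import *
print(state()['joint_positions'].round(2))
goto([("S",np.append(loc(-.015,-.17),.144),111,0),("in",np.append(loc(-.015,-.06),.144),111,0),("dn",np.append(loc(-.015,-.045),.108),111,0)])
E
```

```text
t 11.95 p [ 0.6004 -0.0383  0.1088] F [-4.5 -0.9 14.3] w -0.0001
up cm [ -2.73 -11.14   1.13] rv [0.007 0.007 0.005] rows 1.8
H cm [-19.5   0.    0.5] rv [0. 0. 0.] rows 3.1
S cm [0.5 7.6 0. ] rv [0. 0. 0.] rows 1.2
clock: 12.58
tcp_pos: [0.661, -0.2418, 0.2172]
ee_rot: [-0.398, 0.398, 0.588, -0.581]
wrist_force: [1.6, -0.1, -0.2]
gripper_width: 0.0001
[ 0.28  0.73  0.08  1.29 -0.07  1.12  2.32]
t 12.57 p [ 0.661  -0.2418  0.2172] F [ 1.6 -0.1 -0.2] w 0.0001
S cm [-0.67  7.32  0.11] rv [0.007 0.008 0.006] rows 1.2
in cm [11.  0.  0.] rv [0. 0. 0.] rows 1.8
dn cm [1.5 3.6 0. ] rv [0. 0. 0.] rows 0.6
```

```bash
python3 -m handwheel '[[-1,3.5,0.1,0,0,0,-1],[-0.8,7.3,0.1,0,0,0,-1],[1.7,7.3,0.1,0,0,0,-1],[4.2,7.3,0.1,0,0,0,-1],[6.7,7.3,0.1,0,0,0,-1]]'
python3 -m handwheel '[[2.3,0,0,0,0,0,-1],[3.8,0.8,0,0,0,0,-1],[4.8,2,0,0,0,0,-1],[5.3,3.2,0,0,0,0,-1],[5.3,3.6,0,0,0,0,-1]]'
python3 - <<'E'
from plan import *
import cv2
goto([("up",np.append(loc(-.015,-.04),.22),111,0)])
cv2.imwrite("pics/s8.png",capture("scene")["pixels"][:,:,::-1])
E
```

```text
clock: 13.2
tcp_pos: [0.6351, -0.1776, 0.1439]
ee_rot: [-0.398, 0.398, 0.587, -0.581]
wrist_force: [1.0, -0.7, -0.0]
gripper_width: -0.0
clock: 13.82
tcp_pos: [0.6153, -0.1271, 0.1087]
ee_rot: [-0.4, 0.397, 0.587, -0.581]
wrist_force: [-6.0, 3.1, 16.2]
gripper_width: 0.0002
t 13.82 p [ 0.6153 -0.1271  0.1087] F [-6.   3.1 16.2] w 0.0002
up cm [  0.13 -11.13  -0.15] rv [0.005 0.007 0.009] rows 1.8
```

View pics/s8.png

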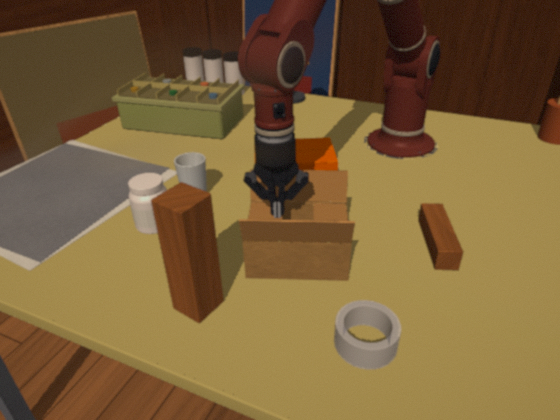

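```bash
python3 -m handwheel '[[0.5,-5,0,0,0,0,-1],[1.5,-11,0,0,0,0,-1],[3,-11.2,-5,0,0,0,-1],[4,-11.2,-11,0,0,0,-1],[4,-11.2,-14.7,0,0,0,-1]]'
python3 - <<'E'
from plan import *
import cv2
print(state()['joint_positions'].round(2))
goto([("S",np.append(loc(.135,0),.148),111,0),("in",np.append(loc(.04,0),.148),111,0),("dn",np.append(loc(.02,-.0),.113),111,0)])
cv2.imwrite("pics/t9.png",cv2.resize(capture("top")["pixels"][100:250,150:350,::-1],None,fx=4,fy=4))
E
```

```text
clock: 14.5
tcp_pos: [0.7399, -0.035, 0.2218]
ee_rot: [-0.398, 0.397, 0.589, -0.581]
wrist_force: [-0.5, -0.0, -0.4]
gripper_width: -0.0
[-0.02  0.79  0.1   1.15 -0.09  1.2   2.02]
t 14.5 p [ 0.7399 -0.035   0.2218] F [-0.5 -0.  -0.4] w -0.0
S cm [-0.16  7.39 -0.11] rv [0.009 0.01  0.008] rows 1.2
in cm [-0.   0.   9.5] rv [0. 0. 0.] rows 1.5
dn cm [-0.   3.5  2. ] rv [0. 0. 0.] rows 0.6
```

View pics/t9.png

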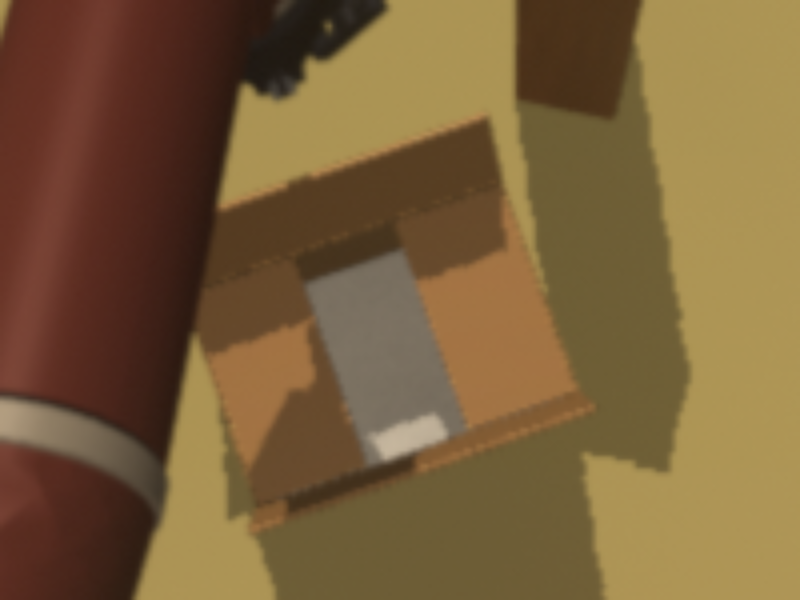

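```bash
python3 -m handwheel '[[0,3.5,-0.3,0,0,0,-1],[-0.2,7.4,-0.1,0,0,0,-1],[-0.2,7.4,2.4,0,0,0,-1],[-0.2,7.4,5,0,0,0,-1],[-0.2,7.4,7.5,0,0,0,-1]]'
python3 -m handwheel '[[0,0,2,0,0,0,-1],[0,0.8,3,0,0,0,-1],[0,2,3.8,0,0,0,-1],[0,3.1,4.2,0,0,0,-1],[0,3.5,4.2,0,0,0,-1]]'
python3 - <<'E'
from plan import *
goto([("up",np.append(loc(.02,-.0),.235),111,0),("H",np.append(loc(-.14,-.0),.235),111,0),("S",np.append(loc(-.135,0),.148),111,0)])
E
```

```text
clock: 15.18
tcp_pos: [0.6691, -0.0675, 0.1472]
ee_rot: [-0.399, 0.399, 0.588, -0.58]
wrist_force: [1.3, 0.5, -0.6]
gripper_width: -0.0001
clock: 15.8
tcp_pos: [0.6292, -0.0822, 0.1127]
ee_rot: [-0.4, 0.397, 0.587, -0.582]
wrist_force: [-7.6, 0.5, 19.3]
gripper_width: -0.0003
t 15.8 p [ 0.6292 -0.0822  0.1127] F [-7.6  0.5 19.3] w -0.0003
up cm [  0.42 -12.22  -0.74] rv [0.004 0.007 0.007] rows 2.0
H cm [-0.  0. 16.] rv [0. 0. 0.] rows 2.6
S cm [ 0.   8.7 -0.5] rv [0. 0. 0.] rows 1.4
```

```bash
python3 -m handwheel '[[0.2,-5,-0.7,0,0,0,-1],[0.4,-11,0,0,0,0,-1],[0.4,-12,5.5,0,0,0,-1],[0.4,-11.8,11.5,0,0,0,-1],[0.4,-10,15.8,0,0,0,-1]]'
python3 - <<'E'
from plan import *
import cv2
goto([("S",np.append(loc(-.135,0),.148),111,0),("in",np.append(loc(-.04,0),.148),111,0),("dn",np.append(loc(-.02,-.0),.113),111,0)])
cv2.imwrite("pics/s10.png",cv2.resize(capture("scene")["pixels"][120:300,180:400,::-1],None,fx=3,fy=3))
E
```

```text
clock: 16.42
tcp_pos: [0.4799, -0.1378, 0.2121]
ee_rot: [-0.398, 0.399, 0.587, -0.581]
wrist_force: [0.9, 0.0, -0.4]
gripper_width: -0.0003
t 16.43 p [ 0.4799 -0.1378  0.2121] F [ 0.9  0.  -0.4] w -0.0003
S cm [ 0.15  6.42 -1.07] rv [0.009 0.006 0.004] rows 1.0
in cm [ 0.   0.  -9.5] rv [0. 0. 0.] rows 1.5
dn cm [ 0.   3.5 -2. ] rv [0. 0. 0.] rows 0.6
```

View pics/s10.png

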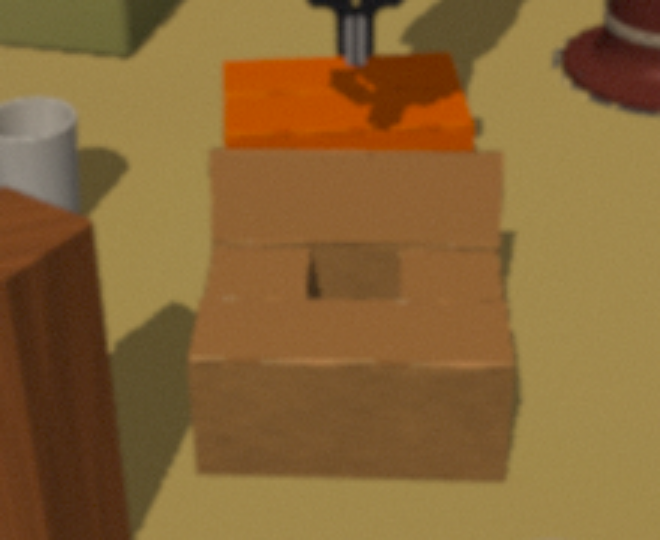

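The far flap is flat (its edge is at row 300 in the crop), and the near flap still stands. I'll close the near one next.

```bash
python3 -m handwheel '[[0.1,3.5,0,0,0,0,-1],[0.2,6.4,-1,0,0,0,-1],[0.2,6.4,-3.4,0,0,0,-1],[0.2,6.4,-5.9,0,0,0,-1],[0.2,6.4,-8.4,0,0,0,-1]]'
python3 -m handwheel '[[0,0,-2,0,0,0,-1],[0,0.8,-3.2,0,0,0,-1],[0,2,-4,0,0,0,-1],[0,3.1,-4.4,0,0,0,-1],[0,3.5,-4.4,0,0,0,-1]]'
python3 -m handwheel '[[0,-3,0,0,0,0,-1],[0,-8,0,0,0,0,-1],[5,-12,1,0,0,0,-1],[11,-12,2,0,0,0,0],[17,-12,3,0,0,0,1]]'
python3 - <<'E'
from plan import *
import cv2
goto([])
cv2.imwrite("pics/s11.png",cv2.resize(capture("scene")["pixels"][120:300,180:400,::-1],None,fx=3,fy=3))
c=capture("top");cv2.imwrite("pics/t11.png",c["pixels"][:,:,::-1])
cv2.imwrite("pics/t11c.png",cv2.resize(c["pixels"][190:300,80:190,::-1],None,fx=5,fy=5,interpolation=cv2.INTER_CUBIC))
E
```

```text
clock: 17.1
tcp_pos: [0.5589, -0.1032, 0.1469]
ee_rot: [-0.4, 0.397, 0.587, -0.582]
wrist_force: [-0.2, -1.5, -0.3]
gripper_width: -0.0001
clock: 17.73
tcp_pos: [0.6, -0.087, 0.1129]
ee_rot: [-0.399, 0.398, 0.587, -0.581]
wrist_force: [-3.6, 1.6, 14.2]
gripper_width: 0.0003
clock: 18.35
tcp_pos: [0.5088, 0.0603, 0.235]
ee_rot: [-0.398, 0.399, 0.588, -0.58]
wrist_force: [0.5, 1.6, 0.1]
gripper_width: 0.036
t 18.35 p [0.5088 0.0603 0.235 ] F [0.5 1.6 0.1] w 0.036
```

View pics/s11.png

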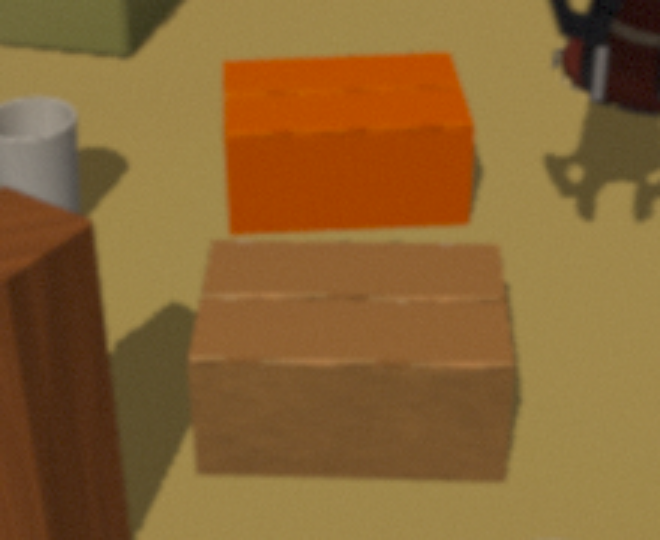

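View pics/t11c.png

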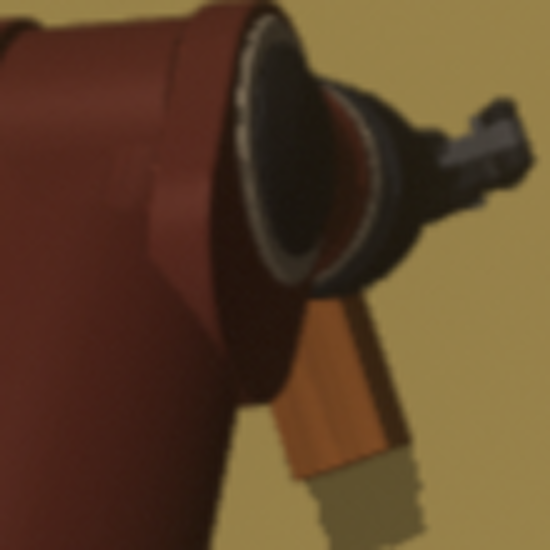

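View pics/t11.png

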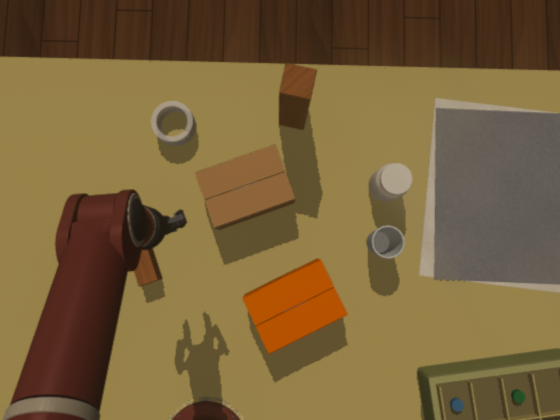

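All four flaps are flat. Now I measure the lying block, using the unobstructed t6 and s8 pictures, and remeasure the seam.

```bash
python3 - <<'E'
import cv2
a=cv2.imread("pics/t6.png")[205:295,105:180];b=cv2.imread("pics/s8.png")[195:275,405:475];c=cv2.imread("pics/t11.png")[140:235,190:300]
r=lambda i:cv2.resize(i,(i.shape[1]*6,i.shape[0]*6),interpolation=cv2.INTER_CUBIC)
cv2.imwrite("pics/ca.png",r(a));cv2.imwrite("pics/cb.png",r(b));cv2.imwrite("pics/cc.png",r(c))
E
```

```text
(no output)
```

View pics/ca.png

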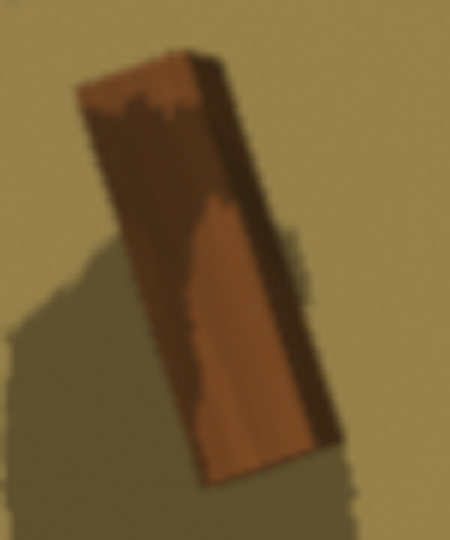

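View pics/cb.png

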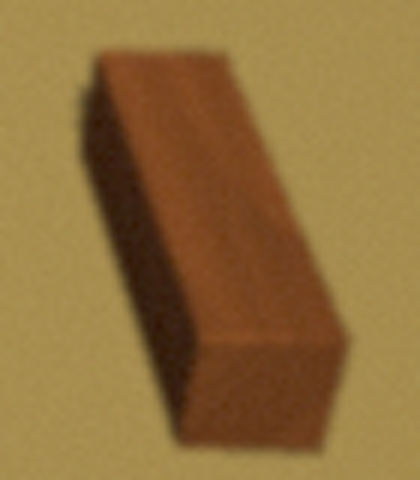

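View pics/cc.png

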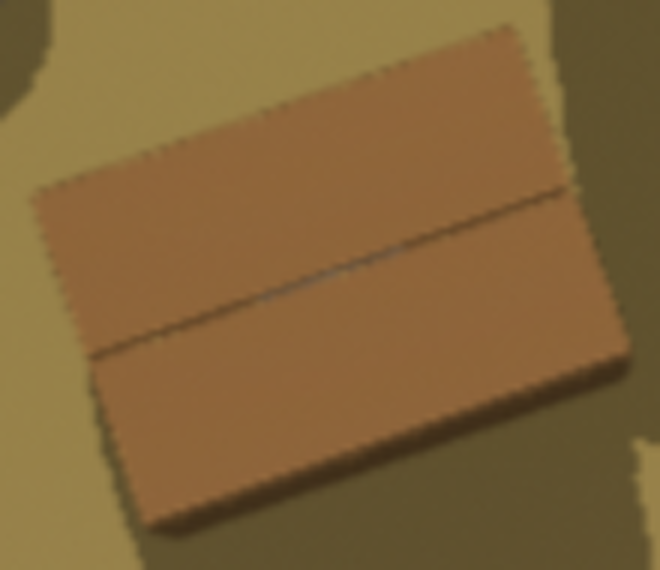

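```bash
python3 - <<'E'
from plan import *
T=capture("top");S=capture("scene")
f=lambda c,o,x,y,z:ray(c,(o[0]+(x+.5)/6-.5,o[1]+(y+.5)/6-.5),z)
for c,o,pts in[(T,(105,205),[(77,88),(187,50),(316,447),(205,488)]),(S,(405,195),[(98,52),(227,54),(348,340),(200,340)])]:
    q=np.array([f(c,o,x,y,.048) for x,y in pts]);m=q.mean(0)
    if c is T: d=(q[0]+q[1]-q[2]-q[3])/2;w=(q[0]+q[3]-q[1]-q[2])/2
    else: d=(q[2]+q[3]-q[0]-q[1])/2; w=(q[1]+q[2]-q[0]-q[3])/2
    print("block",m.round(4),"len",np.linalg.norm(d).round(4),"wid",np.linalg.norm(w).round(4),"dir",np.degrees(np.arctan2(d[1],d[0])).round(1))
o=(190,140)
a,b=f(T,o,90,357,.094),f(T,o,568,188,.094);d=a-b
print("seam mid",((a+b)/2).round(4),"len",np.linalg.norm(d).round(4),"dir",np.degrees(np.arctan2(d[1],d[0])).round(1))
q=np.array([f(T,o,x,y,.094) for x,y in[(33,192),(513,27),(630,357),(150,525)]]);print("lid",q.mean(0).round(4))
E
```

```text
block [0.4639 0.1715 0.048 ] len 0.1676 wid 0.0461 dir 20.6
block [0.4629 0.1738 0.048 ] len 0.167 wid 0.0468 dir 20.4
seam mid [ 0.6177 -0.084   0.094 ] len 0.196 dir 110.9
lid [ 0.617  -0.0849  0.094 ]
```

```bash
python3 - <<'E'
from plan import *
goto([("H",(.4635,.1725,.13),110.5,0),("G",(.4635,.1725,.032),110.5,0)])
E
```

```text
t 18.55 p [0.5091 0.06   0.2344] F [ 0.1 -0.2  0. ] w 0.0654
H cm [12.08 10.51  0.19] rv [0.008 0.019 0.005] rows 2.6
G cm [0.  9.8 0. ] rv [0. 0. 0.] rows 1.6
```

```bash
python3 -m handwheel '[[4.5,2,0.1,0,0.01,0,1],[9,5,0.2,0.008,0.019,0,1],[12.1,9,0.2,0.008,0.019,0.005,1],[12.1,11,0.2,0.008,0.019,0.005,1],[12.1,11,0.2,0.008,0.019,0.005,1]]'
python3 - <<'E'
from plan import *
import cv2
print(state()['joint_positions'].round(2))
goto([("G",(.4635,.1725,.032),110.5,0)])
cv2.imwrite("pics/w12.png",capture("wrist")["pixels"][:,:,::-1])
E
```

```text
clock: 19.18
tcp_pos: [0.4644, 0.1699, 0.1234]
ee_rot: [0.405, -0.404, -0.579, 0.581]
wrist_force: [0.2, 0.2, 0.2]
gripper_width: 0.0853
[-0.45  0.56  0.08  2.01 -0.08  0.58  1.6 ]
t 19.18 p [0.4644 0.1699 0.1234] F [0.2 0.2 0.2] w 0.0853
G cm [ 0.28  9.14 -0.04] rv [-0.004 -0.006 -0.001] rows 1.5
```

View pics/w12.png

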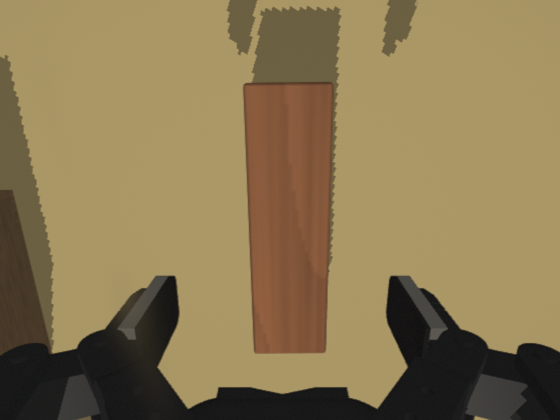

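The block lies between the pads (columns 246 to 332) and is aligned with them. Descending and gripping.

```bash
python3 -m handwheel '[[0.2,3,0,0,0,0,1],[0.25,6,0,0,0,0,1],[0.25,8.2,0,0,0,0,1],[0.25,9.1,0,0,0,0,1],[0.25,9.1,0,0,0,0,1]]'
python3 -m handwheel '[[0,0,0,0,0,0,-1],[0,0,0,0,0,0,-1],[0,0,0,0,0,0,-1],[0,0,0,0,0,0,-1],[0,-0.3,0,0,0,0,-1]]'
python3 -m handwheel '[[0,-2,0,0,0,0,-1],[0,-5,0,0,0.1,0,-1],[0,-9,0,0,0.25,0,-1],[0,-13,0,0,0.4,0,-1],[0,-17,0,0,0.57,0,-1]]'
python3 - <<'E'
from plan import *
goto([("H",(.617,-.084,.18),20.95,0)])
E
```

```text
clock: 19.85
tcp_pos: [0.4643, 0.1736, 0.0343]
ee_rot: [-0.404, 0.404, 0.58, -0.58]
wrist_force: [0.9, 0.5, 0.1]
gripper_width: 0.0857
clock: 20.48
tcp_pos: [0.463, 0.1742, 0.0369]
ee_rot: [0.404, -0.404, -0.58, 0.581]
wrist_force: [-0.1, 0.2, -3.8]
gripper_width: 0.0472
clock: 21.1
tcp_pos: [0.4623, 0.1741, 0.2076]
ee_rot: [0.553, -0.551, -0.441, 0.443]
wrist_force: [-0.2, 0.3, -3.0]
gripper_width: 0.0474
t 21.1 p [0.4623 0.1741 0.2076] F [-0.2  0.3 -3. ] w 0.0474
H cm [-21.8    2.71 -20.75] rv [-0.002  0.985 -0.002] rows 5.3
```

```bash
python3 -m handwheel '[[-4.4,0,-4.2,0,0.18,0,-1],[-8.7,0,-8.3,0,0.36,0,-1],[-13,0.5,-12.5,0,0.54,0,-1],[-17.4,1,-16.6,0,0.72,0,-1],[-21.8,1.5,-20.75,0,0.9,0,-1]]'
python3 -m handwheel '[[0,0,0,0,0.085,0,-1],[0,0,0,0,0.085,0,-1],[0,0,0,0,0.085,0,-1],[0,0,0,0,0.085,0,-1],[0,0,0,0,0.085,0,-1]]'
python3 - <<'E'
from plan import *
import cv2
print(state()['joint_positions'].round(2))
goto([("D",(.617,-.084,.129),20.95,0)])
c=capture("scene");cv2.imwrite("pics/s13.png",cv2.resize(c["pixels"][100:300,180:420,::-1],None,fx=3,fy=3))
E
```

```text
clock: 21.72
tcp_pos: [0.6195, -0.0838, 0.1905]
ee_rot: [0.69, -0.688, -0.157, 0.159]
wrist_force: [1.0, 0.8, -2.8]
gripper_width: 0.0473
clock: 22.35
tcp_pos: [0.6195, -0.0824, 0.1919]
ee_rot: [0.695, -0.695, -0.131, 0.131]
wrist_force: [-0.9, -0.4, -2.5]
gripper_width: 0.047
[-0.22  0.69  0.56  1.58 -0.41  0.99  0.84]
t 22.35 p [ 0.6195 -0.0824  0.1919] F [-0.9 -0.4 -2.5] w 0.047
D cm [-0.29  6.29 -0.07] rv [-0.001  0.006 -0.   ] rows 1.0
```

View pics/s13.png

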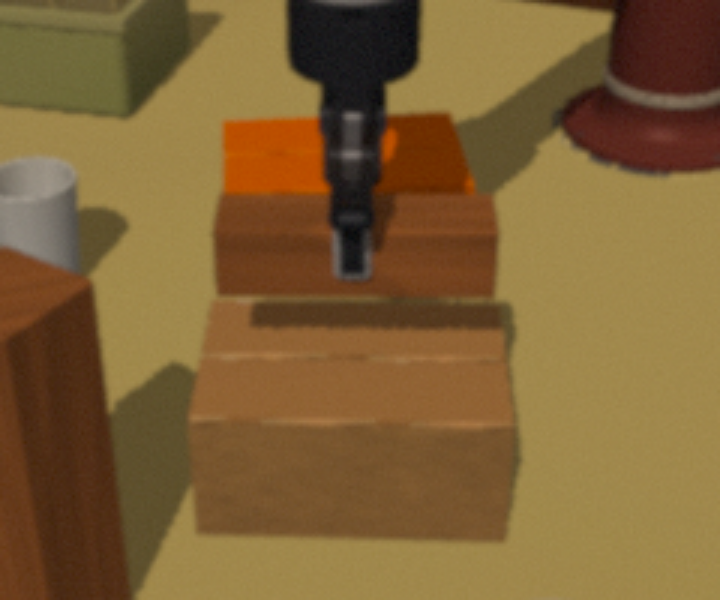

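Block is level and aligned. Lowering; release follows at contact.

```bash
python3 -m handwheel '[[-0.3,2.5,0,0,0,0,-1],[-0.3,4.5,0,0,0,0,-1],[-0.3,5.6,0,0,0,0,-1],[-0.3,6.1,0,0,0,0,-1],[-0.3,6.3,0,0,0,0,-1]]'
python3 - <<'E'
from plan import *
goto([("D",(.617,-.084,.129),20.95,0)])
E
```

```text
clock: 23.02
tcp_pos: [0.6171, -0.0843, 0.129]
ee_rot: [0.695, -0.695, -0.13, 0.13]
wrist_force: [-2.4, 1.6, -0.4]
gripper_width: 0.047
t 23.02 p [ 0.6171 -0.0843  0.129 ] F [-2.4  1.6 -0.4] w 0.047
D cm [0.   0.   0.03] rv [-0.     0.005  0.   ] rows 0.0
```

```bash
python3 -m handwheel '[[0,0.1,0,0,0,0,-1],[0,0.1,0,0,0,0,0],[0,0.1,0,0,0,0,1],[0,0.1,0,0,0,0,1],[0,0.1,0,0,0,0,1]]'
python3 -m handwheel '[[0,-1.5,0,0,0,0,1],[0,-4,0,0,0,0,1],[0,-8,0,0,0,0,1],[0,-12,0,0,0,0,1],[0,-14,5,0,0,0,1]]'
python3 -m handwheel '[[0,0,5,0,0,0,1],[0,0,10,0,0,0,1],[0,0,15,0,0,0,1],[0,0,15,0,0,0,1],[0,0,15,0,0,0,1]]'
python3 - <<'E'
from plan import *
import cv2
goto([])
c=capture("scene");cv2.imwrite("pics/s14.png",cv2.resize(c["pixels"][140:300,200:400,::-1],None,fx=4,fy=3.75,interpolation=cv2.INTER_CUBIC))
c=capture("top");cv2.imwrite("pics/t14.png",c["pixels"][:,:,::-1]);cv2.imwrite("pics/t14c.png",cv2.resize(c["pixels"][140:235,190:300,::-1],None,fx=6,fy=6,interpolation=cv2.INTER_CUBIC))
E
```

```text
clock: 23.65
tcp_pos: [0.617, -0.0843, 0.1278]
ee_rot: [0.695, -0.695, -0.13, 0.13]
wrist_force: [-0.0, 0.6, -0.7]
gripper_width: 0.0855
clock: 24.28
tcp_pos: [0.6001, -0.043, 0.2719]
ee_rot: [-0.694, 0.698, 0.129, -0.125]
wrist_force: [1.2, 1.5, -0.1]
gripper_width: 0.0854
clock: 24.9
tcp_pos: [0.5448, 0.1013, 0.2688]
ee_rot: [-0.695, 0.695, 0.13, -0.13]
wrist_force: [1.0, -0.9, 0.4]
gripper_width: 0.0852
t 24.9 p [0.5448 0.1013 0.2688] F [ 1.  -0.9  0.4] w 0.0852
```

View pics/s14.png

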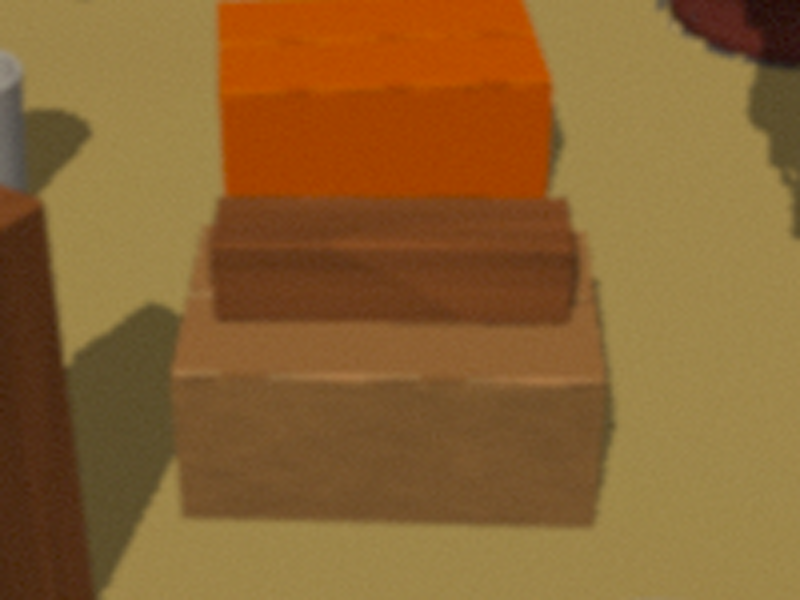

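View pics/t14c.png

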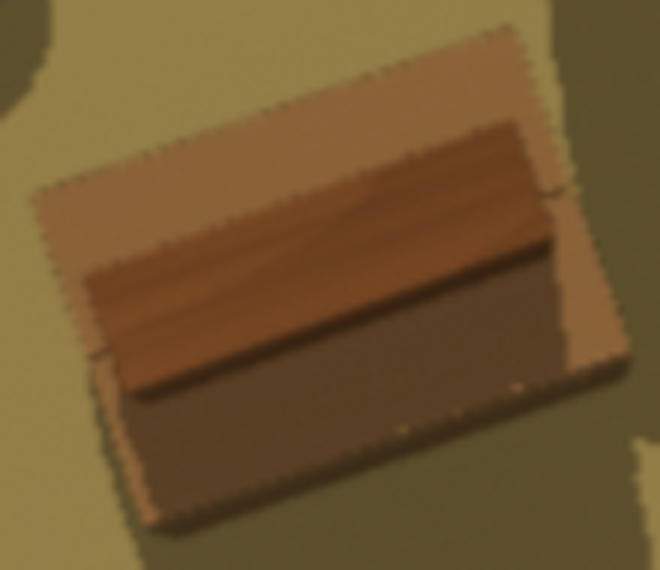

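View pics/t14.png

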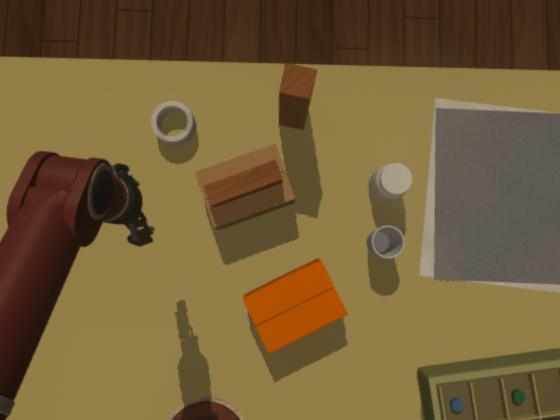

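```bash
python3 - <<'E'
from plan import *
from rig import close_job
T=capture("top")
q=np.array([ray(T,(190+(x+.5)/6-.5,140+(y+.5)/6-.5),.142) for x,y in [(85,275),(513,120),(552,240),(135,393)]])
m=q.mean(0);d=(q[0]+q[3]-q[1]-q[2])/2
c,s=np.cos(YAW),np.sin(YAW);e=m[:2]-[.617,-.084]
off=np.array([c*e[0]+s*e[1],-s*e[0]+c*e[1]]);ang=np.degrees(np.arctan2(d[1],d[0]))-111
print(m.round(4),np.linalg.norm(d).round(3),"dir err",ang.round(1),"local off",off.round(4))
if abs(off[0])<.009 and abs(off[1])<.025 and abs(ang)<7: print(close_job())
E
```

```text
[ 0.6167 -0.0845  0.142 ] 0.166 dir err 0.5 local off [-0.0005 -0.0004]
the job is handed in; nothing more can be done
None
```

I completed every step and handed the job in at about 25 s of the 72 s allowed. No verdict is reported, so what follows rests on my own checks.

**What I did:**
- I lifted the block out of the carton and laid it on its side on the table beside the carton, then let go.
- I folded both short flaps flat, then the far long flap, then the near one.
- I picked the block up again and laid it along the seam.

**Last checks:**
- **Block position:** measured from the top picture, its centre is about 0.5 mm from the seam line and 0.4 mm from the middle of the carton along it. Its direction is 0.5° off the seam. The camera calibration is only good to about 2 mm.
- **Flaps:** all four looked flat after closing. In the final pictures both long flaps are still flat under the block, which rests level on them.
- **Bystanders:** in the top pictures the jar, cup and tape roll stand where they were at the start. I judged this by eye and did not measure it.
- **Robot:** the gripper is open, about 19 cm from the block and clear of everything, and the wrist force is about zero.

**One problem:** the first tilted approach ran joint 6 to its lower limit (0.02 rad against 0.01). I approached the block with less tilt instead. No other check failed or disagreed.

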